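Fit a keyed drive spindle into a belt pulley and hold it home

ROBOT

A 6-joint arm with a two-finger parallel gripper is mounted at the origin on the work surface. World frame = base frame: x ahead of the robot, y to its left, z up, the work surface at z = 0. Lengths are in m, angles in rad, forces in N, time in s.
With the tool pointing down it reaches from about 0.35 to 0.775 m from the base axis. Payload 7.3 kg.
Tool frame: the origin (TCP) lies at the very end of the fingers, on their centre line; the grasp point (between the pads) lies 19 mm behind it (robot.pinch_z is the distance from the TCP to the grasp point, in m); z points along the fingers, y is the line along which they close (so a half turn about z gives the same grasp; the last joint's range is limited). The gripper opens to 92 mm and grips with 3 to 60 N. Pads are 19 mm wide; open, the fingers measure 130 mm over their backs; the gripper's body (75 mm by 190 mm) begins 47 mm behind the grasp point.
Start: joints at [-0.146, 0.342, 1.524, -0, 1.275, -0.146], TCP at [0.525, 0, 0.202] pointing down, gripper open.
Joint ranges: [-2.53, 2.53], [-0.77, 2.02], [0.04, 2.7], [-1, 4.14], [0.28, 2.66], [-3.11, 3.11]. Speed limits (rad/s): [2.57, 2.57, 3.14, 3.14, 3.14, 3.14].

INTERFACE

Orientations are given as [roll, pitch, yaw] about the fixed x, y, z axes, in that order (R = Rz(yaw) Ry(pitch) Rx(roll)).
In Python, from cell import robot gives the robot as it stands.
- The arm moves only by the tool move_arm, never from a script. Its argument "motion" is a list of rows, each a list of 6 numbers: the shift along the tool's x, y, z in units of 0.1 m (1.0 is 0.1 m), then the turn, a rotation vector about the tool's x, y, z in units of pi rad (1.0 is pi rad). In form: [[dx, dy, dz, rx, ry, rz], ...]. A call has 1 to 12 rows; each row is the pose to reach, as a shift and turn from the pose commanded when the call began, along the tool's axes at that moment, turning the shorter way round; what a row does not reach only later rows make up. A row lasts 1/8 s, in which the tool goes at most 62.5 mm and 10.7 degrees, less where a joint would pass 70% of its speed; a pose out of reach is approached as far as the arm can. A call with a number of a shift or a turn outside -1 to 1 is refused whole. A call with a gripper value outside its range is refused whole. "fingers" is the opening, from -1 (shut) to 1 (fully open), set as the call begins (left out, the last holds). The fingers move at their own pace and stop on an object; "newtons" is the grip in N (left out, the last holds). Time passes only in rows, so rows that repeat a pose let the fingers close. It gives the time, the measured TCP pose, the force, the opening and the grip force at its end, in the units of the state.
- robot.observe(): the state, without advancing time (a new reading comes with each control period).
- robot.read_camera(name): name is "scene" or "side" or "wrist"; returns a dict with "image" (400x640x3 uint8, red, green, blue), "range_z" (400x640 float32, m along the optical axis (not along the pixel's ray), 0 where there is no reading), "vfov" (degrees; the focal length in pixels is half the picture's height over the tangent of half this angle, whatever the lens; pixels are square), "cx", "cy" (the principal point, pixels), "extrinsics" (4x4, takes a point from camera to world coordinates); the wrist camera has in their place "hand_eye" (4x4, takes a point from camera to tool coordinates, whose origin is the TCP and whose axes are the flange's). Camera axes: x right, y up, looking along -z (the intrinsics and any distortion apply to the point x, -y, -z); pixel columns grow to the right and rows downward; lengths in m; the calibration is good to about 2 mm. A picture is of the moment at which its call begins: read the wrist's pose just before it.
- robot.hand_in(): hands the job in; it is judged then, once.
The state is a dict: "time": time; "qpos": joint angles; "qvel": joint speeds; "joint_efforts": joint torques, N m; "tool_pos": TCP position; "tool_rot": TCP orientation; "contact_force": force on the tool from outside, world axes, zero at the start; "torque": the same for the moment, N m; "opening": finger opening in m; "grip_force": force on a finger pad.
Only numpy, scipy, OpenCV 4.12 (cv2) and the standard library are available. Lean on these libraries where they do the work, as an engineer would, in place of code of your own. Each camera call takes 0.05 s, during which the arm holds its last target. There are 200 camera calls.

TASK

On the blue jig, swing the orange keeper bar shut over the belt pulley until it clicks into its catch; only then take the spindle with the yellow grip from its black stand, push it into the pulley's hub, turning it until its key slips into the slot, and keep pushing until its collar is fully down on the hub. A spring in the hub pushes the spindle back out, so finish while still gripping it and holding it fully home, with the bar still shut. Leave the other things on the bench where they are.

Things in the scene. Friction and masses are not known exactly. Their poses are not given: they have to be found in the camera images.
- hub_mouth (a point): Centre of the flat top face of the pulley's aluminium hub, on its axis, 60 mm above the bench. The hub is 40 mm across and does not turn; the dark toothed rim round its foot is 68 mm across and 32 mm high. The vertical bore is 18 mm in diameter; a small red mark lies on the face at the keyway. This point's axes are the blue jig's: x roughly away from the robot, y to the left, z up.
- jig: Fixed blue plate, 150 x 200 x 12 mm, that carries pulley and keeper bar; origin at bench level under the hub's axis. The hub's keyway, 9 mm wide, runs from the bore out to 15 mm from the axis, along all its depth, open at the top. Its direction is within 0.5 rad either way of this x axis, new each time and not given: see the slot from above, or feel for it by turning the spindle under a light push.
- ejector (a joint): Brass spring ejector in the hub's bore (m): 0 is up, its face 28 mm below the hub's top face; positive is pressed down by the spindle's tip. It is met 8 mm before the spindle is home and presses back with about 4 N at first, 10 N when the spindle is home.
- keeper_hinge (a point): Keeper bar's vertical hinge axis, on the jig, at the height of the bar's top, 47 mm above the bench; 28 mm along x and -50 mm along y from hub_mouth in the jig's axes. The posts of hinge and catch are no higher than 50 mm.
- keeper_peg (a point): Black round upright peg on the orange keeper bar, the handle to swing it: 14 mm in diameter, from 47 mm (top of the bar) to 95 mm above the bench; this point is on its axis at 75 mm, 105 mm from the hinge axis, and turns with the bar. The bar is 14 mm wide, 12 mm thick. Shut, the peg is 28 mm along x and 55 mm along y from hub_mouth (jig axes).
- keeper (a joint): Angle of the keeper bar (rad): 0 is shut against its stop, over the pulley's rim, the bar along the jig's y; it grows as the bar opens, peg swung clockwise seen from above, towards the jig's +x (away from the robot). It stays where it is left; in about the last 0.1 rad it must be pushed past a spring ball (about 3 N at the peg), which then keeps it shut.
- spindle_grip (a point): Centre of the square yellow grip (24 x 24 mm, 46 mm tall) at the top of the loose steel spindle, 0.13 to 0.21 kg; z up, x towards the key (red stripes on the grip's side and top and on the collar mark the key's side). Starts 79 mm above the bench, upright in the stand. Fully home it is 29 mm above hub_mouth.
- spindle: The same spindle, same axes; origin at the tip of its shaft, 65 mm below spindle_grip. Above the tip: shaft 16 mm in diameter, bevelled over its first 4 mm; brass key 5 mm wide, reaching 13 mm from the axis, from 12 to 36 mm, so the first 12 mm are plain and enter the bore before the key meets the hub; collar 40 mm across from 36 to 42 mm, its underside comes down on the hub; then the grip.
- stand: Black kit stand, fixed: a foot 150 x 75 mm, 8 mm thick, with an upright block 56 x 56 mm whose top is 50 mm above the bench; the spindle hangs by its collar in its 29 mm hole. Origin: under the hole, at bench level; the foot extends from -40 to +110 mm along x. It stands to the left or to the right of the jig.
- bearing: Loose steel bearing ring, 32 mm across, 9 mm high, lying on the stand's foot 80 mm from the hole along the stand's x; leave it. Origin: centre of its underside.
- reel: Loose steel reel, 60 mm across, 52 mm high, standing on the other side of the jig; leave it. Origin: centre of its underside.
- board: Loose green circuit board, 130 x 90 mm, lying flat, parts up to 15 mm high; leave it. Origin: centre of its underside.
- screwdriver: Loose screwdriver with a red handle, lying on the bench; leave it. Origin: underside, near its middle.
- flux: Loose white bottle, 44 mm across, 100 mm high; leave it. Origin: centre of its underside.
- tin: Loose brass-coloured tin, 54 mm across, 45 mm high; leave it. Origin: centre of its underside.
Mind the look-alikes: they are no part of the job. What is shaped like the spindle but green or pink is not meant.

How it is judged:
By the outcome, as a careful person would: the job done as asked, in the order asked, and still so for the second after the job is handed in, while the arm keeps its last pose, push and grip.
It also fails if it takes over 64 s, if anything falls off the work surface, if the arm or the gripper's body presses on something with over 40 N, if the wrist force passes 120 N, or if a joint passes its speed limit or range.

## Working session

There is one attempt and no reset: what is moved stays moved. The work goes in short steps, Python scripts to look and compute and a tool call to move; the robot and the scene stay as the last step left them, time stands still between calls to the robot, and variables do not carry over. Pictures are saved under pics/ and viewed, at most 10 in all, crops included, and the job is handed in when it is done.

Besides the shell and the picture viewer there is one more tool, called as a command line: name --pt "numbers of a row" for each row, then --argument value for the rest. move_arm: Moves the arm, as the interface text tells. Shifts and turns lie within -1 to 1; 1 stands for 0.1 m of shift or pi rad of turn. Its arguments: {"type":"object","properties":{"motion":{"type":"array"},"fingers":{"type":"number"},"newtons":{"type":"number"}},"required":["motion"]}

```bash
ls; mkdir -p pics; cat > h.py <<'E'
import numpy as np, cv2
from cell import robot
from scipy.spatial.transform import Rotation as R
def snap(name):
    s=robot.observe(); c=robot.read_camera(name); c['f']=200/np.tan(np.radians(c['vfov'])/2)
    if 'extrinsics' in c: c['T']=np.array(c['extrinsics'])
    else:
        W=np.eye(4); W[:3,:3]=R.from_euler('xyz',s['tool_rot']).as_matrix() if len(s['tool_rot'])==3 else s['tool_rot']; W[:3,3]=s['tool_pos']
        c['T']=W@np.array(c['hand_eye'])
    return c
def onplane(c,u,v,z):
    d=np.array([(u-c['cx'])/c['f'],-(v-c['cy'])/c['f'],-1.]); d=c['T'][:3,:3]@d; o=c['T'][:3,3]
    return o+d*(z-o[2])/d[2]
def pts(c):
    v,u=np.mgrid[0:400,0:640]; z=c['range_z']
    P=np.stack([(u-c['cx'])/c['f']*z,-(v-c['cy'])/c['f']*z,-z],-1)
    return P@c['T'][:3,:3].T+c['T'][:3,3]
def save(c,n): cv2.imwrite('pics/'+n,cv2.cvtColor(c['image'],cv2.COLOR_RGB2BGR))
E
python3 - <<'E'
from h import *
print(robot.observe())
for n in('scene','side','wrist'):
    c=snap(n); save(c,n+'0.png'); print(n,{k:(v if np.size(v)<20 else np.shape(v)) for k,v in c.items()})
a=cv2.imread('pics/scene0.png');b=cv2.imread('pics/side0.png')
E
```

```text
pics
{'time': 0.0, 'qpos': array([-1.46033008e-01,  3.42750835e-01,  1.52502202e+00,  4.01372479e-06,
        1.27541327e+00, -1.46010672e-01]), 'qvel': array([ 0.00078499, -0.00043714,  0.00065708,  0.00019362,  0.00020732,
       -0.00078163]), 'joint_efforts': array([ 7.61924657e-04, -4.31245601e+01, -2.44219762e+01,  7.17750052e-02,
        5.59406646e-02, -1.04314388e-04]), 'tool_pos': array([5.24547148e-01, 7.28648691e-05, 2.01528670e-01]), 'tool_rot': array([-3.14001670e+00, -2.35633951e-04,  1.57077263e+00]), 'contact_force': array([-0.2974624 ,  0.20831484, -0.31094222]), 'torque': array([-0.02277834,  0.06000453, -0.01132096]), 'grip_force': 0.0, 'opening': 0.09154612970215618}
scene {'image': (400, 640, 3), 'range_z': (400, 640), 'vfov': 47.476105900590014, 'cx': 318.55724493633363, 'cy': 206.65684905957454, 'extrinsics': array([[ 0.75560786, -0.49936167,  0.4239041 ,  1.03914008],
       [ 0.65502316,  0.57486394, -0.49038364, -0.58852279],
       [ 0.00119161,  0.64820474,  0.76146517,  0.99035488],
       [ 0.        ,  0.        ,  0.        ,  1.        ]]), 'f': np.f
[... 1032 characters left out ...]
913369, 'cx': 320.98214077161145, 'cy': 200.68113907221525, 'hand_eye': array([[ 1.28371822e-03,  9.63029932e-01,  2.69391355e-01,
         7.24305210e-02],
       [ 9.99999006e-01, -1.39341298e-03,  2.15973776e-04,
        -8.05076914e-04],
       [ 5.83362622e-04,  2.69390810e-01, -9.63030763e-01,
        -1.82884817e-01],
       [ 0.00000000e+00,  0.00000000e+00,  0.00000000e+00,
         1.00000000e+00]]), 'f': np.float64(289.9924281003599), 'T': array([[ 0.99999733, -0.00174284,  0.00151932,  0.52404656],
       [ 0.00126945,  0.96307599,  0.26922673,  0.07245942],
       [-0.00193244, -0.26922408,  0.96307562,  0.38451293],
       [ 0.        ,  0.        ,  0.        ,  1.        ]])}
```

View pics/scene0.png

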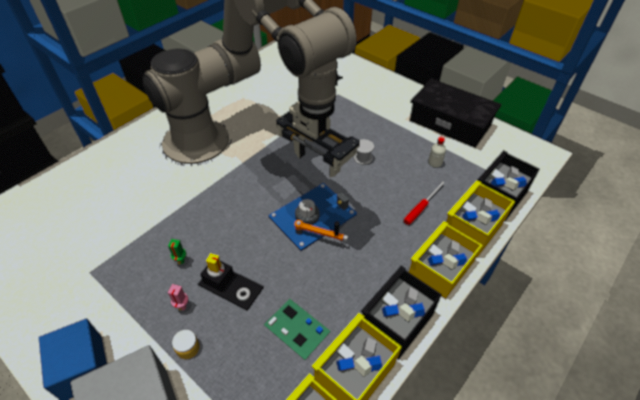

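View pics/side0.png

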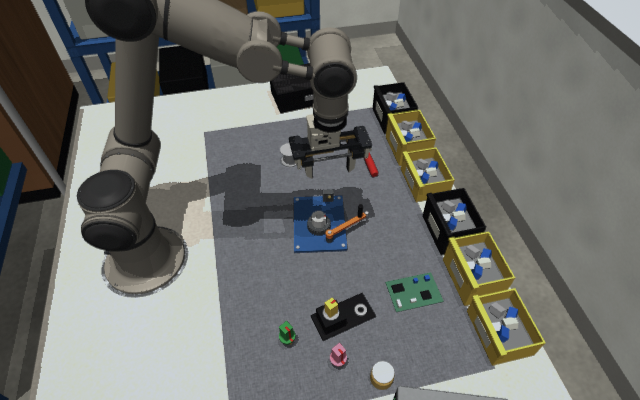

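Scene: gripper at the top centre. The blue jig is at (310,215), with the orange bar open from its hinge at about (300,228) and its black peg at about (337,230). There are three spindle-like things: yellow on the black stand (scene (214,264), side (331,305)), green (176,250 / 287,334) and pink (178,296 / 339,355). Only the yellow one fits the description. Next I measure, and make one enlarged crop.

```bash
python3 - <<'E'
from h import *
for n in('scene','side'):
    c=snap(n); P=pts(c); hsv=cv2.cvtColor(c['image'],cv2.COLOR_RGB2HSV); H,S,V=cv2.split(hsv)
    z=P[...,2]; ok=(c['range_z']>0)&(P[...,0]>.3)&(P[...,0]<.85)&(P[...,1]>-.6)&(P[...,1]<.25)
    def rep(t,m,zr):
        m=m&ok&(z>zr[0])&(z<zr[1]); k,l,st,_=cv2.connectedComponentsWithStats(m.astype('u1'))
        for i in range(1,k):
            if st[i,4]>8: q=P[l==i]; print(n,t,st[i],np.round(np.median(q,0),4),np.round((q.min(0)+q.max(0))/2,4),np.round(np.ptp(q,axis=0),3))
    rep('yellowtop',(H>20)&(H<35)&(S>110),(.09,.115))
    rep('blue',(H>100)&(H<120)&(S>120),(.003,.022))
    rep('orange',(H>5)&(H<20)&(S>150),(.038,.056))
    rep('hub',(S<60)&(V>80)&(P[...,1]<-.1)&(P[...,1]>-.3),(.054,.066))
    rep('dark',(V<70)&(P[...,1]<-.05)&(P[...,1]>-.3),(.065,.1))
    if n=='side':
        a=cv2.cvtColor(c['image'],cv2.COLOR_RGB2BGR)
        cv2.imwrite('pics/crop1.png',np.hstack([cv2.resize(a[180:260,280:380],(400,320),interpolation=2),cv2.resize(a[280:360,280:380],(400,320),interpolation=2)]))
E
```

```text
scene yellowtop [447 199  18  25 183] [0.8136 0.1983 0.1   ] [0.8259 0.2153 0.0979] [0.047 0.069 0.014]
scene yellowtop [206 253  13  14 107] [ 0.4603 -0.3022  0.1014] [ 0.4602 -0.2983  0.0981] [0.031 0.03  0.016]
scene yellowtop [408 272   9   6  14] [ 0.8378 -0.0299  0.1005] [ 0.8375 -0.0301  0.1014] [0.021 0.005 0.005]
scene yellowtop [312 313  63  69 675] [ 0.8124 -0.2662  0.1002] [ 0.8259 -0.2606  0.0971] [0.048 0.154 0.014]
scene blue [ 269  185   88   65 2034] [0.5025 0.0151 0.0126] [0.499  0.0086 0.0124] [0.178 0.219 0.018]
scene blue [306 318   5   6  24] [ 0.7056 -0.239   0.0152] [ 0.7056 -0.2383  0.0116] [0.009 0.01  0.014]
scene blue [316 326   7   8  32] [ 0.7391 -0.2392  0.0158] [ 0.7389 -0.2392  0.0152] [0.012 0.013 0.012]
scene orange [295 220  48  20 265] [ 0.5645 -0.0416  0.0467] [ 0.5672 -0.0409  0.0468] [0.123 0.062 0.017]
scene orange [175 255   2   5  10] [ 0.3509 -0.3382  0.0448] [ 0.3522 -0.3386  0.0464] [0.006 0.008 0.011]
scene hub [374 301  14  22 115] [ 0.8301 -0.1395  0.0606] [ 0.8339 -0.1285  0.0607] [0.032 0.043 0.007]
scene hub [344 329  28  30 314] [ 
[... 1355 characters left out ...]
  26 215] [ 0.5573 -0.046   0.0471] [ 0.5639 -0.0446  0.0459] [0.125 0.058 0.015]
side hub [434 223   6   8  15] [ 0.8052 -0.116   0.0596] [ 0.8055 -0.118   0.0605] [0.004 0.029 0.011]
side hub [451 229   5   3  10] [ 0.8468 -0.141   0.0622] [ 0.8438 -0.1406  0.0616] [0.012 0.008 0.007]
side hub [460 247  11  15  59] [ 0.8445 -0.2186  0.0607] [ 0.8446 -0.2184  0.0605] [0.01  0.047 0.009]
side hub [457 271   7  11  20] [ 0.8046 -0.2788  0.0587] [ 0.8049 -0.2775  0.0597] [0.003 0.035 0.01 ]
side hub [323 309   3   6  10] [ 0.4423 -0.2965  0.0567] [ 0.4427 -0.2938  0.0574] [0.005 0.012 0.006]
side dark [429 200  35  43 298] [ 0.8061 -0.1328  0.0867] [ 0.8257 -0.121   0.0826] [0.047 0.141 0.035]
```

View pics/crop1.png

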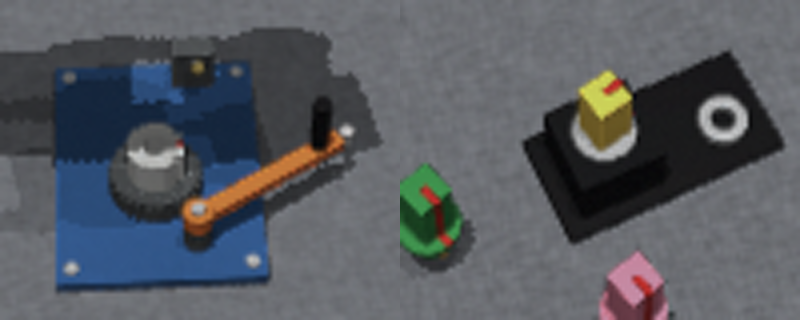

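The crop shows the yellow grip, red-striped, on the black stand with the bearing ring beside it. It is the one meant. The jig has the bar open to the right (+x), with the peg near its end.

View pics/wrist0.png

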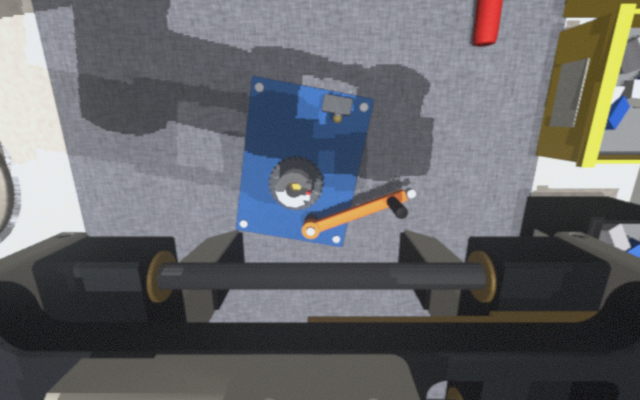

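```bash
python3 - <<'E'
from h import *
c=snap('wrist'); P=pts(c); H,S,V=cv2.split(cv2.cvtColor(c['image'],cv2.COLOR_RGB2HSV)); z=P[...,2]; ok=c['range_z']>0
m=ok&(H>100)&(H<120)&(S>110)&(z>.004)&(z<.02)
q=P[m][:,:2]; print('blue',m.sum(),cv2.minAreaRect(q.astype('f4')))
def rep(t,m,n=30):
    k,l,st,_=cv2.connectedComponentsWithStats((m&ok).astype('u1'))
    for i in range(1,k):
        if st[i,4]>n: q=P[l==i]; print(t,st[i],np.round(np.median(q,0),4),np.round((q.min(0)+q.max(0))/2,4),np.round(np.ptp(q,axis=0),3),cv2.minAreaRect(q[:,:2].astype('f4')))
rep('or',(H>5)&(H<20)&(S>150)&(z>.035)&(z<.055))
rep('hubtop',(S<70)&(z>.056)&(z<.065),60)
rep('peg',(V<70)&(z>.055)&(z<.1))
rep('red',((H<6)|(H>174))&(S>120),4)
E
```

```text
blue 13325 ((0.4966903626918793, 0.012331560254096985), (0.198673278093338, 0.14844335615634918), 80.00227355957031)
or [312 191  94  41 761] [ 0.5716 -0.0338  0.0472] [ 0.5693 -0.0351  0.0482] [0.113 0.051 0.008] ((0.5694449543952942, -0.035196349024772644), (0.11741910874843597, 0.01291998103260994), 20.855880737304688)
hubtop [275 172  36  35 731] [ 0.4891 -0.0032  0.0603] [ 0.4911 -0.0048  0.0594] [0.04  0.04  0.007] ((0.49067819118499756, -0.004835160449147224), (0.04027143865823746, 0.039442602545022964), 81.61163330078125)
hubtop [551 207  89  29 328] [ 0.8047 -0.0274  0.0603] [ 0.8493 -0.0444  0.0605] [0.095 0.036 0.009] ((0.8441479206085205, -0.029260940849781036), (0.09965936094522476, 0.032835446298122406), 20.891437530517578)
hubtop [621 224  19  18 255] [ 0.8947 -0.0551  0.0603] [ 0.8937 -0.0564  0.0615] [0.028 0.021 0.007] ((0.8936767578125, -0.05633483827114105), (0.021017083898186684, 0.028547342866659164), 88.86437225341797)
peg [387 197  20  21 204] [ 0.605  -0.0175  0.0893] [ 0.607  -0.0203  0.0761] [0.013 0.012 0.041] ((0.6069951057434082, -0.020043978467583656), (0.011229205876588821, 0.011733492836356163), 40.939510345458984)
peg [ 551  207   89   29 1551] [ 0.8091 -0.0274  0.0762] [ 0.8501 -0.0425  0.0775] [0.1   0.04  0.045] ((0.8500010371208191, -0.04270221292972565), (0.03965526819229126, 0.0995740070939064), 89.73823547363281)
red [ 473    0   29   46 1078] [0.7054 0.1771 0.0235] [0.7143 0.1789 0.014 ] [0.035 0.046 0.029] ((0.7147238850593567, 0.17871783673763275), (0.03578959032893181, 0.04515428841114044), 1.4412362575531006)
red [307 191   3   3   9] [ 0.5088 -0.0078  0.06  ] [ 0.5089 -0.0083  0.0586] [0.002 0.004 0.005] ((0.508813738822937, -0.008297880180180073), (0.003652120241895318, 0.002365436404943466), 88.46759033203125)
```

Wrist view: hub at (295,184) with a red mark at (308,192), bar hinge at (311,231), peg at (398,207). The points agree with each other:
- **Jig:** yaw is -10°, hub at (0.491,-0.005).
- **Hinge:** computed at (0.510,-0.059).
- **Peg:** measured at (0.607,-0.020), 105 mm from the hinge.

The bar is open about 1.02 rad. I'll grip the peg, with the tool turned 30°.

move_arm --pt "-0.05 0.2 0.18 0 0 0.042" --pt "-0.1 0.4 0.36 0 0 0.083" --pt "-0.15 0.6 0.54 0 0 0.125" --pt "-0.2 0.82 0.72 0 0 0.167" --pt "-0.2 0.82 0.85 0 0 0.167" --pt "-0.2 0.82 0.92 0 0 0.167" --pt "-0.2 0.82 0.92 0 0 0.167" --fingers 0.3

```text
time: 1.18
tool_pos: [0.6062, -0.0197, 0.1101]
tool_rot: [-3.141, 0.0, 1.048]
contact_force: [-0.5, -0.3, -0.8]
opening: 0.0596
grip_force: 0.0
```

```bash
cat >> h.py <<'E'
def rel(p,yaw=None):
    "rows numbers: world target p and world turn yaw (rad) in the tool axes"
    s=robot.observe(); M=R.from_euler('xyz',s['tool_rot']).as_matrix()
    return np.round(M.T@(np.array(p)-s['tool_pos'])*10,3)
E
python3 - <<'E'
from h import *
s=robot.observe(); print(s['time'],s['tool_pos'],s['tool_rot'],s['opening'],s['contact_force'])
c=snap('wrist'); P=pts(c); V=c['image'].max(2); z=P[...,2]
m=(V<70)&(z>.055)&(z<.1)&(abs(P[...,0]-.607)<.03)&(abs(P[...,1]+.02)<.03)&(c['range_z']>0)
q=P[m]; print(m.sum(), np.r_[q.min(0),q.max(0)].round(4)) if m.any() else 0
h=np.array([.5097,-.0591])
print('peg',rel([.607,-.0205,.06]))
for a in np.radians([28,36,44,52,60,67,72,75.5,78,79.5,81,82]): print(rel([h[0]+.105*np.cos(a),h[1]+.105*np.sin(a),.06])-rel([.607,-.0205,.06]))
E
```

```text
1.175 [ 0.60618494 -0.01973273  0.1101463 ] [-3.14071200e+00  3.28738987e-04  1.04759899e+00] 0.05964378666527746 [-0.49330339 -0.25371195 -0.75333912]
391 [ 0.6032 -0.0266  0.0554  0.6148 -0.0143  0.0971]
peg [-0.005  0.006  0.508]
[ 0.07  -0.093  0.   ]
[ 0.139 -0.222  0.   ]
[ 0.189 -0.36   0.   ]
[ 0.219 -0.503  0.   ]
[ 0.23  -0.649  0.   ]
[ 0.222 -0.777  0.   ]
[ 0.207 -0.868  0.   ]
[ 0.191 -0.93  -0.001]
[ 0.178 -0.974 -0.001]
[ 0.169 -1.    -0.001]
[ 1.600e-01 -1.026e+00 -1.000e-03]
[ 1.530e-01 -1.043e+00 -1.000e-03]
```

move_arm --pt "0 0.01 0.2 0 0 0" --pt "0 0.01 0.4 0 0 0" --pt "0 0.01 0.5 0 0 0" --pt "0 0.01 0.5 0 0 0"

```text
time: 1.72
tool_pos: [0.6077, -0.0204, 0.0603]
tool_rot: [-3.141, 0.0, 1.047]
contact_force: [0.4, 0.4, 0.6]
opening: 0.0598
grip_force: 0.0
```

move_arm --pt "0 0 0 0 0 0" --pt "0 0 0 0 0 0" --pt "0 0 0 0 0 0" --pt "0 0 0 0 0 0" --fingers -1 --newtons 20

```text
time: 2.22
tool_pos: [0.608, -0.0205, 0.0604]
tool_rot: [3.141, -0.0, 1.046]
contact_force: [0.3, -0.6, -0.1]
opening: 0.0241
grip_force: 0.0
```

move_arm --pt "0 0 0 0 0 0" --pt "0 0 0 0 0 0" --pt "0 0 0 0 0 0" --pt "0.04 -0.045 0 0 0 0" --pt "0.07 -0.093 0 0 0 0" --pt "0.105 -0.155 0 0 0 0" --pt "0.139 -0.222 0 0 0 0" --pt "0.165 -0.29 0 0 0 0" --pt "0.189 -0.36 0 0 0 0" --pt "0.205 -0.43 0 0 0 0" --pt "0.219 -0.503 0 0 0 0" --pt "0.219 -0.503 0 0 0 0"

```text
time: 3.72
tool_pos: [0.5747, 0.0245, 0.0604]
tool_rot: [-3.141, -0.0, 1.047]
contact_force: [2.0, 2.8, 0.3]
opening: 0.0128
grip_force: 20.0
```

```bash
python3 - <<'E'
from h import *
s=robot.observe(); p=s['tool_pos']; h=np.array([.5097,-.0591]); d=p[:2]-h
print(p,s['opening'],s['grip_force'],s['contact_force'],np.hypot(*d),np.degrees(np.arctan2(d[1],d[0])))
for a in np.radians([56,60,64,67,70,73,75.5,78,80,81.5,82.5]): print(rel([h[0]+.105*np.cos(a),h[1]+.105*np.sin(a),p[2]]))
E
```

```text
[0.57472666 0.02448363 0.06040792] 0.012775082874988013 20.001084208488464 [1.97096592 2.77554875 0.25010828] 0.10589943558880535 52.11768302053951
[-0.002 -0.072  0.   ]
[ 0.001 -0.145  0.   ]
[-0.002 -0.218  0.   ]
[-0.007 -0.273  0.   ]
[-0.015 -0.328  0.   ]
[-0.026 -0.381  0.   ]
[-0.037 -0.426  0.   ]
[-0.051 -0.47   0.   ]
[-0.063 -0.504  0.   ]
[-0.072 -0.53   0.   ]
[-0.079 -0.547  0.   ]
```

move_arm --pt "0 -0.072 0 0 0 0" --pt "0 -0.145 0 0 0 0" --pt "0 -0.218 0 0 0 0" --pt "-0.005 -0.273 0 0 0 0" --pt "-0.015 -0.328 0 0 0 0" --pt "-0.025 -0.381 0 0 0 0" --pt "-0.036 -0.426 0 0 0 0" --pt "-0.05 -0.47 0 0 0 0" --pt "-0.06 -0.505 0 0 0 0" --pt "-0.068 -0.525 0 0 0 0" --pt "-0.07 -0.535 0 0 0 0" --pt "-0.07 -0.535 0 0 0 0"

```text
time: 5.22
tool_pos: [0.5291, 0.0436, 0.0607]
tool_rot: [3.134, -0.003, 1.046]
contact_force: [14.3, -2.3, -3.9]
opening: 0.013
grip_force: 20.0
```

```bash
python3 - <<'E'
from h import *
s=robot.observe(); p=s['tool_pos']; h=np.array([.5097,-.0591]); d=p[:2]-h
print(p,s['opening'],s['grip_force'],s['contact_force'],np.hypot(*d),np.degrees(np.arctan2(d[1],d[0])))
E
```

```text
[0.52914581 0.04360851 0.06068751] 0.012998751301513076 19.992659837007523 [14.26147426 -2.2809576  -3.89005451] 0.10453313827180596 79.27908579392897
```

The bar meets its stop (14 N) at 79.3°, as computed for shut. Next I release it, rise, and look at the bar and the slot.

move_arm --pt "0 0 0 0 0 0" --pt "0 0 0 0 0 0" --pt "0 0 0 0 0 0" --pt "0 0 -0.2 0 0 0" --pt "0 0 -0.5 0 0 0" --pt "0 0 -0.65 0 0 0" --pt "-0.3 0.04 -0.65 0 0 -0.05" --pt "-0.6 0.08 -0.65 0 0 -0.1" --pt "-0.9 0.11 -0.65 0 0 -0.15" --pt "-0.95 0.115 -0.65 0 0 -0.167" --pt "-0.95 0.115 -0.65 0 0 -0.167" --fingers -0.1

```text
time: 6.6
tool_pos: [0.4872, -0.0439, 0.1249]
tool_rot: [-3.14, -0.0, 1.569]
contact_force: [-0.2, -0.1, 0.5]
opening: 0.041
grip_force: 0.0
```

```bash
python3 - <<'E'
from h import *
s=robot.observe(); print(s['time'],s['tool_pos'],s['tool_rot'],s['contact_force'])
c=snap('wrist'); P=pts(c); H,S,V=cv2.split(cv2.cvtColor(c['image'],cv2.COLOR_RGB2HSV)); z=P[...,2]; ok=c['range_z']>0
def rep(t,m,n=30):
    k,l,st,_=cv2.connectedComponentsWithStats((m&ok).astype('u1'))
    for i in range(1,k):
        if st[i,4]>n: q=P[l==i]; print(t,st[i],np.round(np.median(q,0),4),np.round((q.min(0)+q.max(0))/2,4),np.round(np.ptp(q,axis=0),3),cv2.minAreaRect(q[:,:2].astype('f4')))
rep('or',(H>5)&(H<20)&(S>150)&(z>.035)&(z<.055))
rep('hub',(S<80)&(z>.057)&(z<.064)&(abs(P[...,0]-.49)<.03)&(abs(P[...,1]+.005)<.03),60)
rep('peg',(V<70)&(z>.055)&(z<.1)&(P[...,1]>.02))
rep('red',((H<6)|(H>174))&(S>100)&(z>.05)&(z<.07),4)
a=cv2.cvtColor(c['image'],cv2.COLOR_RGB2BGR); i=np.argwhere((abs(P[...,0]-.491)<.05)&(abs(P[...,1]+.005)<.05)&ok&(abs(z-.06)<.01)); r,cc=i.mean(0).astype(int); print(r,cc)
cv2.imwrite('pics/hub1.png',cv2.resize(a[max(0,r-75):r+75,max(0,cc-100):cc+100],None,fx=4,fy=4,interpolation=2)); np.savez('w1.npz',**{k:c[k] for k in('image','range_z','T','f','cx','cy')})
E
```

```text
6.6 [ 0.48723795 -0.04385063  0.12485712] [-3.14049496e+00 -3.28574010e-04  1.56904931e+00] [-0.21995851 -0.05743567  0.5098734 ]
or [365  77  17  18 184] [0.529  0.0573 0.0472] [0.5302 0.0562 0.0472] [0.014 0.013 0.004] ((0.5286566615104675, 0.05780709907412529), (0.016455277800559998, 0.010298101231455803), 27.107881546020508)
or [ 336  104   40  115 1511] [ 0.5193 -0.0046  0.0473] [ 0.5167 -0.0099  0.0494] [0.033 0.103 0.01 ] ((0.5167902708053589, -0.009341169148683548), (0.10186807811260223, 0.01981883868575096), 81.91219329833984)
hub [ 303  136   48   49 1308] [ 0.4889 -0.0029  0.0603] [ 0.491  -0.0051  0.0597] [0.04  0.041 0.005] ((0.49076342582702637, -0.004949789494276047), (0.040122851729393005, 0.03957683965563774), 81.16202545166016)
peg [364  87  27  21 399] [0.5259 0.0432 0.0947] [0.5278 0.0437 0.0767] [0.013 0.013 0.041] ((0.5280179381370544, 0.043769314885139465), (0.013241262175142765, 0.011772596277296543), 25.61461067199707)
red [346 161   4   6  22] [ 0.5086 -0.0073  0.061 ] [ 0.509  -0.0075  0.0611] [0.003 0.004 0.004] ((0.5089669823646545, -0.007546156644821167), (0.0026849156711250544, 0.004437467083334923), 0.577207088470459)
158 327
```

View pics/hub1.png

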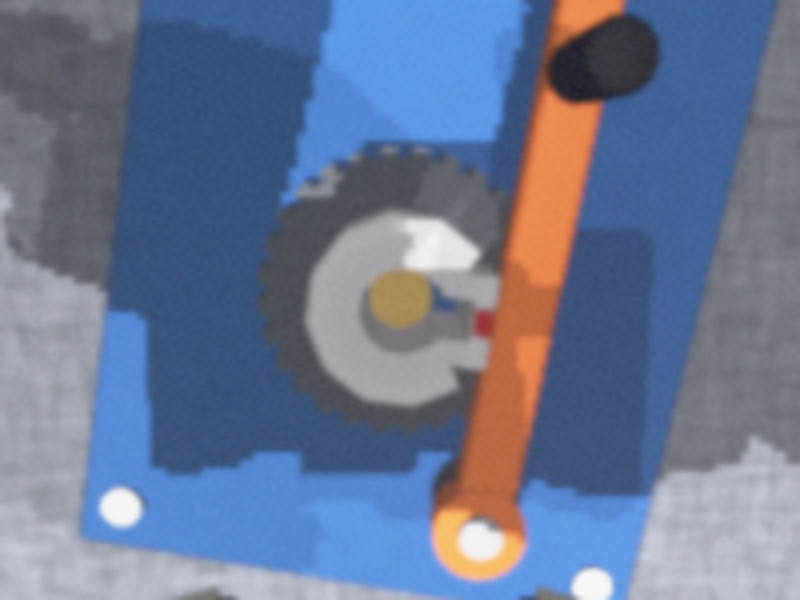

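The bar is shut, with its peg at (0.528,0.044) as computed. The slot and red mark run from the bore (crop (405,308)) to (485,324), a world direction of about -9°. On to the spindle.

move_arm --pt "-0.2 -0.02 -0.3 0 0 0" --pt "-0.5 -0.05 -0.4 0 0 0" --pt "-1 -0.1 -0.4 0 0 0" --fingers 0.2

```text
time: 7.02
tool_pos: [0.4787, -0.1433, 0.1661]
tool_rot: [3.14, 0.0, 1.573]
contact_force: [-0.1, -0.2, 0.8]
opening: 0.0549
grip_force: 0.0
```

move_arm --pt "-0.5 -0.1 0 0 0 0" --pt "-1 -0.17 0 0 0 0"

```text
time: 7.28
tool_pos: [0.4607, -0.2444, 0.1651]
tool_rot: [-3.141, -0.0, 1.571]
contact_force: [0.6, 0.8, -1.0]
opening: 0.0551
grip_force: 0.0
```

move_arm --pt "-0.5 0 0 0 0 0" --pt "-0.97 0 0 0 0 0" --pt "-0.97 0 0 0 0 0" --pt "-0.97 0 0 0 0 0"

```text
time: 7.78
tool_pos: [0.4609, -0.3394, 0.1647]
tool_rot: [-3.141, -0.001, 1.571]
contact_force: [-0.1, 0.3, -0.0]
opening: 0.055
grip_force: 0.0
```

```bash
python3 - <<'E'
from h import *
s=robot.observe(); print(s['time'],s['tool_pos'],s['tool_rot'],s['contact_force'])
c=snap('wrist'); P=pts(c); H,S,V=cv2.split(cv2.cvtColor(c['image'],cv2.COLOR_RGB2HSV)); z=P[...,2]; ok=c['range_z']>0
def rep(t,m,n=30):
    k,l,st,_=cv2.connectedComponentsWithStats((m&ok).astype('u1'))
    for i in range(1,k):
        if st[i,4]>n: q=P[l==i]; print(t,st[i],np.round(np.median(q,0),4),np.round((q.min(0)+q.max(0))/2,4),np.round(np.ptp(q,axis=0),3),cv2.minAreaRect(q[:,:2].astype('f4')))
near=(abs(P[...,0]-.46)<.04)&(abs(P[...,1]+.3)<.04)
rep('top',(S>100)&(z>.096)&(z<.108)&near)
rep('red',((H<8)|(H>172))&(S>100)&(z>.096)&near,4)
rep('collar',(S<80)&(z>.05)&(z<.062)&near)
i=np.argwhere(near&ok&(z>.05)); r,cc=i.mean(0).astype(int); print(r,cc)
a=cv2.cvtColor(c['image'],cv2.COLOR_RGB2BGR)
cv2.imwrite('pics/sp1.png',cv2.resize(a[max(0,r-60):r+60,max(0,cc-80):cc+80],None,fx=4,fy=4,interpolation=2))
E
```

```text
7.775 [ 0.4609025  -0.33943313  0.16471235] [-3.14082949e+00 -1.40741002e-03  1.57055906e+00] [-0.13698019  0.34347541 -0.01832887]
top [302 140  34  35 785] [ 0.4574 -0.2973  0.1023] [ 0.458  -0.2977  0.1005] [0.028 0.029 0.009] ((0.457451194524765, -0.2977122366428375), (0.024284562095999718, 0.023976627737283707), 22.476158142089844)
red [319 151  14   9  61] [ 0.4633 -0.2955  0.1028] [ 0.4638 -0.2956  0.1027] [0.011 0.007 0.003] ((0.463614821434021, -0.29547473788261414), (0.011203603819012642, 0.0037233647890388966), 23.019838333129883)
collar [ 285  118   66   66 1588] [ 0.4579 -0.2891  0.0509] [ 0.457  -0.2981  0.0559] [0.066 0.065 0.012] ((0.4571168124675751, -0.2979329228401184), (0.05592174828052521, 0.05595330521464348), 12.605320930480957)
318 312
```

View pics/sp1.png

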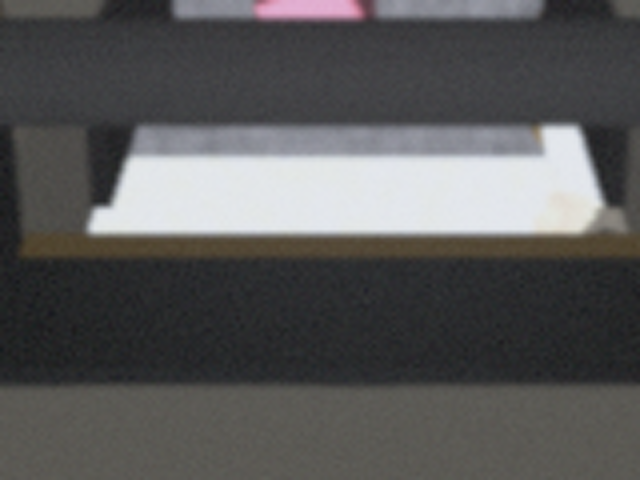

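The numbers are sound: top face 24.3×24.0 mm at z 0.102, grip centre (0.4574,-0.2977), stripe and key direction +22.6°. The crop was off target and shows only the gripper. I'll turn 22.6° and descend.

move_arm --pt "0.14 -0.01 0.1 0 0 -0.042" --pt "0.28 -0.025 0.2 0 0 -0.084" --pt "0.417 -0.035 0.35 0 0 -0.126" --pt "0.417 -0.035 0.45 0 0 -0.126" --pt "0.417 -0.035 0.45 0 0 -0.126" --pt "0.417 -0.035 0.45 0 0 -0.126"

```text
time: 8.57
tool_pos: [0.4578, -0.2993, 0.1207]
tool_rot: [3.141, 0.001, 1.965]
contact_force: [0.4, -0.3, 0.3]
opening: 0.0549
grip_force: 0.0
```

```bash
python3 - <<'E'
from h import *
s=robot.observe(); print(s['time'],s['tool_pos'],s['tool_rot'],rel([.4574,-.2977,.063]))
c=snap('wrist'); P=pts(c); H,S,V=cv2.split(cv2.cvtColor(c['image'],cv2.COLOR_RGB2HSV)); z=P[...,2]
m=(S>100)&(z>.099)&(z<.106)&(abs(P[...,0]-.457)<.02)&(abs(P[...,1]+.298)<.02); print(m.sum(),cv2.minAreaRect(P[m][:,:2].astype('f4')) if m.any() else '')
E
```

```text
8.575 [ 0.45777598 -0.29931128  0.12073568] [3.14111863e+00 9.98999081e-04 1.96518811e+00] [0.017 0.002 0.577]
983 ((0.45732930302619934, -0.29738298058509827), (0.0244364645332098, 0.023661542683839798), 22.395753860473633)
```

move_arm --pt "0.018 0 0.2 0 0 0" --pt "0.018 0 0.4 0 0 0" --pt "0.018 0 0.57 0 0 0" --pt "0.018 0 0.57 0 0 0"

```text
time: 9.12
tool_pos: [0.4562, -0.2971, 0.0625]
tool_rot: [-3.141, -0.002, 1.966]
contact_force: [0.5, -0.1, -0.3]
opening: 0.0555
grip_force: 0.0
```

move_arm --pt "0 0 0 0 0 0" --pt "0 0 0 0 0 0" --pt "0 0 0 0 0 0" --pt "0 0 0 0 0 0" --pt "0 0 0 0 0 0" --pt "0 0 0 0 0 0" --fingers -1 --newtons 55

```text
time: 9.88
tool_pos: [0.457, -0.2974, 0.0636]
tool_rot: [3.141, 0.001, 1.967]
contact_force: [0.4, 0.6, 4.2]
opening: 0.0234
grip_force: 55.0
```

move_arm --pt "0 0 -0.15 0 0 0" --pt "0 0 -0.35 0 0 0" --pt "0 0 -0.6 0 0 0" --pt "0 0 -0.85 0 0 0" --pt "0.3 0.17 -0.9 0 0 0" --pt "0.6 0.34 -0.9 0 0 0" --pt "0.9 0.5 -0.9 0 0 0"

```text
time: 10.75
tool_pos: [0.4679, -0.1939, 0.1539]
tool_rot: [3.142, 0.0, 1.966]
contact_force: [0.1, 0.4, -1.5]
opening: 0.0236
grip_force: 54.9
```

move_arm --pt "0.3 0.18 0 0 0 0.04" --pt "0.6 0.35 0 0 0 0.09" --pt "0.9 0.5 0 0 0 0.14" --pt "1.0 0.56 0 0 0 0.176" --pt "1.0 0.56 0 0 0 0.176" --pt "1.0 0.56 0 0 0 0.176"

```text
time: 11.5
tool_pos: [0.4812, -0.0815, 0.1535]
tool_rot: [3.141, 0.0, 1.416]
contact_force: [-0.5, -0.1, -1.5]
opening: 0.0235
grip_force: 54.9
```

```bash
python3 - <<'E'
from h import *
s=robot.observe(); print(s['time'],s['tool_pos'],s['tool_rot'],s['opening'],s['contact_force'],rel([.4908,-.005,.13]))
c=snap('wrist'); save(c,'w2.png')
E
```

```text
11.5 [ 0.48118048 -0.08153404  0.15349648] [3.14140060e+00 3.19025515e-04 1.41575037e+00] 0.023502184952564398 [-0.52426651 -0.14930089 -1.50243773] [ 0.771 -0.023  0.235]
```

View pics/w2.png

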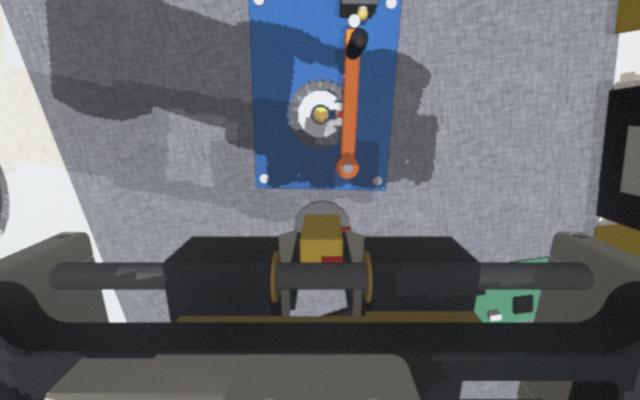

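The yellow spindle is upright in the grip with its key to the right, in line with the slot at (340,115). The hub is at (320,114) and the bar is still shut.

move_arm --pt "0.35 -0.01 0 0 0 0" --pt "0.7 -0.02 0.1 0 0 0" --pt "0.77 -0.023 0.24 0 0 0" --pt "0.77 -0.023 0.24 0 0 0" --pt "0.77 -0.023 0.24 0 0 0" --pt "0.77 -0.023 0.24 0 0 0"

```text
time: 12.3
tool_pos: [0.4913, -0.0056, 0.1297]
tool_rot: [3.141, 0.0, 1.413]
contact_force: [0.0, 0.8, -1.3]
opening: 0.0235
grip_force: 54.9
```

```bash
python3 - <<'E'
from h import *
s=robot.observe(); print(s['time'],s['tool_pos'],s['tool_rot'],s['contact_force'],s['torque'],rel([.4908,-.005,.105]))
c=snap('wrist'); P=pts(c); H,S,V=cv2.split(cv2.cvtColor(c['image'],cv2.COLOR_RGB2HSV)); z=P[...,2]; ok=c['range_z']>0
near=(np.hypot(P[...,0]-s['tool_pos'][0],P[...,1]-s['tool_pos'][1])<.03)&ok
for t,m in(('collar',(S<80)&(z>s['tool_pos'][2]-.012)&(z<s['tool_pos'][2]-.003)),('hub',(z>.057)&(z<.063)&(S<80))):
    q=P[m&near]
    if len(q)>5: print(t,len(q),q.min(0).round(4),q.max(0).round(4),cv2.minEnclosingCircle(q[:,:2].astype('f4')))
E
```

```text
12.3 [ 0.49131366 -0.00556166  0.12965606] [3.14067437e+00 1.59162598e-04 1.41260296e+00] [ 0.04761345  0.78241124 -1.33087742] [ 0.03922563  0.06262125 -0.04405596] [ 0.005 -0.006  0.247]
collar 742 [ 0.4716 -0.0075  0.1178] [0.5099 0.0132 0.1266] ((0.4907456934452057, -0.0038798858877271414), 0.019258975982666016)
hub 641 [ 0.471  -0.0138  0.0571] [0.5117 0.0154 0.0622] ((0.4915105104446411, -0.0033413527999073267), 0.02095985598862171)
```

move_arm --pt "0.008 0 0.1 0 0 0" --pt "0.008 0 0.17 0 0 0" --pt "0.008 0 0.22 0 0 0" --pt "0.008 0 0.26 0 0 0" --pt "0.008 0 0.29 0 0 0" --pt "0.008 0 0.29 0 0 0"

```text
time: 13.1
tool_pos: [0.4911, -0.0038, 0.1001]
tool_rot: [-3.141, 0.0, 1.414]
contact_force: [-0.1, 0.7, -1.1]
opening: 0.0237
grip_force: 54.9
```

move_arm --pt "0 0 0.02 0 0 0" --pt "0 0 0.04 0 0 0" --pt "0 0 0.06 0 0 0" --pt "0 0 0.08 0 0 0" --pt "0 0 0.08 0 0 0"

```text
time: 13.72
tool_pos: [0.491, -0.0038, 0.0921]
tool_rot: [-3.141, -0.0, 1.414]
contact_force: [-0.5, 0.3, -1.2]
opening: 0.0234
grip_force: 54.9
```

The key has slipped in with no force. Keep pushing.

move_arm --pt "0 0 0.04 0 0 0" --pt "0 0 0.08 0 0 0" --pt "0 0 0.11 0 0 0" --pt "0 0 0.13 0 0 0" --pt "0 0 0.15 0 0 0" --pt "0 0 0.17 0 0 0" --pt "0 0 0.185 0 0 0" --pt "0 0 0.185 0 0 0"

```text
time: 14.72
tool_pos: [0.4912, -0.0038, 0.0742]
tool_rot: [3.141, -0.0, 1.414]
contact_force: [-2.0, 0.0, 6.9]
opening: 0.0238
grip_force: 54.9
```

move_arm --pt "0 0 0.01 0 0 0" --pt "0 0 0.02 0 0 0" --pt "0 0 0.02 0 0 0"

```text
time: 15.1
tool_pos: [0.4914, -0.0038, 0.0735]
tool_rot: [3.14, 0.0, 1.414]
contact_force: [-6.2, 1.4, 18.0]
opening: 0.0236
grip_force: 55.0
```

move_arm --pt "0 0 0.005 0 0 0" --pt "0 0 0.01 0 0 0" --pt "0 0 0.01 0 0 0" --pt "0 0 0.01 0 0 0" --newtons 60

```text
time: 15.6
tool_pos: [0.4915, -0.0038, 0.0734]
tool_rot: [3.139, 0.0, 1.414]
contact_force: [-7.8, 1.5, 27.2]
opening: 0.0238
grip_force: 60.0
```

```bash
python3 - <<'E'
from h import *
s=robot.observe(); print(s['time'],s['tool_pos'],s['contact_force'],s['torque'],s['grip_force'])
cs=[]
for n in ('wrist','side'):
    c=snap(n); P=pts(c); H,S,V=cv2.split(cv2.cvtColor(c['image'],cv2.COLOR_RGB2HSV)); z=P[...,2]; ok=c['range_z']>0
    d=np.hypot(P[...,0]-.491,P[...,1]+.005)
    m=ok&(d<.0195)&(S<80)&(z>.055)&(z<.08); print(n,'collar z',np.percentile(z[m],[10,50,75,90,97]).round(4) if m.any() else '',m.sum())
    m=ok&(H>20)&(H<35)&(S>100)&(d<.03)&(z>.08); print('grip top',np.percentile(z[m],[90,97,100]).round(4) if m.any() else '',m.sum())
    m=ok&(V<70)&(z>.055)&(z<.1)&(np.hypot(P[...,0]-.528,P[...,1]-.044)<.02); print('peg',((P[m].min(0)+P[m].max(0))/2).round(4) if m.any() else '')
    a=cv2.cvtColor(c['image'],cv2.COLOR_RGB2BGR); cs.append(cv2.resize(a[60:260,200:440] if n=='wrist' else a[160:260,260:380],(400,334),interpolation=2))
cv2.imwrite('pics/end.png',np.hstack(cs))
E
```

```text
15.6 [ 0.49153408 -0.00383916  0.07338452] [-7.83472468  1.54532872 27.16702724] [0.2610529  1.82292395 0.00863495] 59.97457981109619
wrist collar z [0.0653 0.0663 0.0668 0.0674 0.0694] 689
grip top [0.113  0.1136 0.1919] 1632
peg [0.5281 0.0446 0.0766]
side collar z [0.061  0.0655 0.0673 0.0683 0.0694] 44
grip top [0.1148 0.121  0.1896] 115
peg [0.5344 0.0368 0.0612]
```

View pics/end.png

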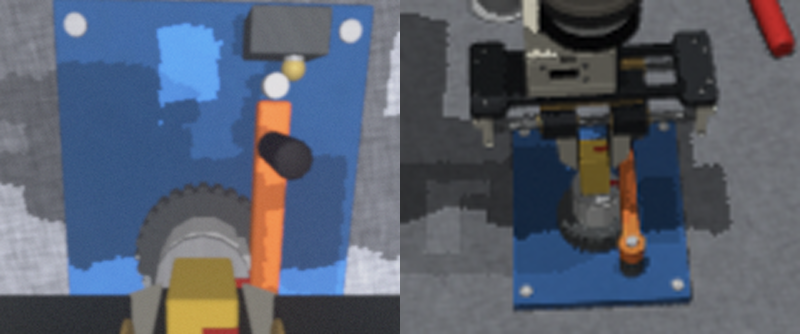

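The collar top is at 66 mm, its home height. The push force climbs while z stays put, and the bar is shut with its peg at (0.528,0.045). Handing in.

```bash
python3 -c "
from cell import robot
print(robot.hand_in())"
```

```text
the job is handed in; nothing more can be done
None
```

I swung the keeper bar shut first, then pushed the yellow-grip spindle in with its key in the slot and its collar down on the hub; I handed the job in at about 15.7 s, still gripping it (60 N) and pressing it home (about 27 N), with no verdict shown.

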